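# Set a stepped power pack to 12 V by fingertip and switch it on

### The job

The lamps of a display model, wired to the back of this power pack, need 12 V and burn out above it: with a fingertip against the side of its bar, push the voltage selector round clockwise, click by click, from wherever it stands to 12 V, the sixth of its eight marks (2 V at the anticlockwise end, 2 V more at each mark), never letting it go past 12 V. Then press the raised far half of the rocker switch fully down, so that the pack is on with the selector still at 12 V, and take the hand clear. Do not pinch the selector's bar between the fingers, do not switch on before 12 V is set, and leave the card house, the glue bottle and the tape roll where they stand.

Things in the scene. Friction and masses are not known exactly. Their poses are not given: they have to be found in the camera images.
- power_pack: Grey power pack, 200 mm deep (x), 270 mm wide (y), fixed on the bench. Origin: centre of its underside; x from its front (robot's side) to its back, y left, z up. White control face sloping by 12 degrees: 63 mm high at the front edge, 95 mm at x = +50 mm, then a ledge with a handle 118 mm high at x = 75 mm. Selector on the left half, rocker switch on the right, flat sockets and meter by it.
- selector_axis (a point): Where the selector's turning axis meets the white face; the face is clear for 60 mm round it. Axes: x up the slope to the back, y left, z square out of the face (turning axis). Eight black marks on a 40 mm radius at 105 (2 V), 75, 45, 15, -15, -45 (12 V), -75 and -105 degrees (16 V) from x towards y, broader with the voltage.
- selector (a joint): Angle of the selector, rad: 0 at 2 V, growing clockwise seen from above, 0.5236 (30 degrees) a position, 2.618 at 12 V, 3.665 at 16 V; stops just beyond both ends. Sprung detents: about 0.073 N m moves it off a position; past half-way to the next it snaps on by itself, let go before that it snaps back. It starts in one of the first four positions (2 to 8 V).
- selector_nose (a point): Outer end of the selector's nose, which points at the mark selected and bears a white line on top and end: 30 mm from the axis, 16 mm above the face; x out along the nose. Black selector: round skirt of 23 mm radius, top 6 mm above the face; on it a straight bar 12 mm wide, 23 mm to either side of the axis, rubber flanks 20 mm high, then a 5 mm wide nose; bar top 27 mm above the face.
- switch_pivot (a point): Point of the white face under the rocker switch's pivot (the pivot is 3 mm above the face); axes as at selector_axis. Black rocker 34 mm long (x) and 22 mm wide (y), a white stroke on its far half, in a black frame 42 by 30 mm that stands 2 mm above the face; it tilts about y.
- switch_press (a point): Where to press: on top of the rocker's far half, 13 mm from the pivot, 11.5 mm above the face while the switch is off. This point is fixed to the face and does not move with the rocker, whose surface here lies 5 mm lower once it is on; axes as at selector_axis.
- switch (a joint): Tilt of the rocker, rad: 0 off (far half raised), 0.4 on (far half fully down). Snap action: about 4 N at the press point takes it past the middle, and it then stays on.
- card_house: Loose white card model house, 65 by 50 mm, 65 mm high, beside the pack's left side; origin at the centre of its underside. Bystander.
- glue_bottle: Loose white glue bottle, 42 mm diameter, 110 mm high, beside the pack's right side; origin at the centre of its underside. Bystander.
- tape_roll: Loose cream roll of masking tape lying flat, 92 mm outer diameter, 24 mm high, in front of the pack; origin at the centre of its underside. Bystander.

How it is judged:
By the outcome, as a careful person would: the job done as asked, in the order asked, and still so for the second after the job is handed in, with the robot touching nothing.
It also fails if it takes over 64 s, if anything falls off the work surface, if the arm or the gripper's body presses on something with over 40 N, if the wrist force passes 120 N, or if a joint passes its speed limit or range.

### The arm

A 6-joint arm with a two-finger parallel gripper is mounted at the origin on the work surface. World frame = base frame: x ahead of the robot, y to its left, z up, the work surface at z = 0. Lengths are in m, angles in rad, forces in N, time in s.
With the tool pointing down it reaches from about 0.425 to 0.95 m from the base axis. Payload 3.5 kg.
Tool frame: the origin (TCP) lies between the finger pads; the fingertips stand 19 mm ahead of it and the grasp point (between the pads) is the TCP (ctrl.nose_length is the distance from the TCP to the fingertips, in m); z points along the fingers, y is the line along which they close (so a half turn about z gives the same grasp; the last joint's range is limited). The gripper opens to 85 mm and grips with 20 to 120 N. Pads are 22 mm wide; open, the fingers measure 114 mm over their backs; the gripper's body (76 mm by 85 mm) begins 54 mm behind the grasp point. The pads swing forward as they close: fully open they stand 13 mm farther back than shut.
Start: joints at [1.12, 0.286, 1.577, -0, 1.279, -0.15], TCP at [0.2, 0.645, 0.25] pointing down, gripper open.
Joint ranges: [-2.77, 2.77], [-0.9, 2.22], [0.21, 2.48], [-1.53, 4.67], [0.24, 2.81], [-2.84, 2.84]. Speed limits (rad/s): [2.79, 2.79, 3.14, 3.14, 3.14, 3.14].

### API

Orientations are given as a unit quaternion [x, y, z, w].
In Python, from plant import ctrl gives the robot as it stands.
- The arm moves only by the tool apply_moves, never from a script. Its argument "series" is a list of rows, each a list of 6 numbers: the shift along the world's x, y, z scaled (see below), then the turn, a rotation vector about the world's x, y, z scaled (see below). A call has 1 to 20 rows; each row is the pose to reach, as a shift and turn from the pose commanded when the call began; what a row does not reach only later rows make up. The controller multiplies each number of a shift by 0.8 m and each number of a turn by 45 degrees. A row lasts 1/8 s, in which the tool goes at most 62.5 mm and 10.7 degrees, less where a joint would pass 70% of its speed; a pose out of reach is approached as far as the arm can. A call with a number of a shift or a turn outside -1 to 1 is refused whole. A call with a gripper value outside its range is refused whole. "jaw" is the opening, from 0 (shut) to 1 (fully open), set as the call begins (left out, the last holds). The fingers move at their own pace and stop on an object; "squeeze" is the grip in N (left out, the last holds). Time passes only in rows, so rows that repeat a pose let the fingers close. It gives the time, the measured TCP pose, the force, the opening and the grip force at its end, in the units of the state.
- ctrl.get_state(): the state, without advancing time (a new reading comes with each control period).
- ctrl.read_camera(name): name is "scene" or "top" or "wrist"; returns the picture (480x640x3 uint8, red, green, blue); there is no depth.
- ctrl.get_calibration(name): a dict with "fx", "fy", "cx", "cy" (pixels), "dist_coeffs" ([k1, k2, p1, p2, k3] as OpenCV has them; the pictures are not rectified), "xyz" and "orientation" of the camera in the world; the wrist camera has in their place "hand_eye" (4x4, takes a point from camera to tool coordinates, whose origin is the TCP and whose axes are the flange's). Camera axes: x right, y up, looking along -z (the intrinsics and any distortion apply to the point x, -y, -z); pixel columns grow to the right and rows downward; lengths in m; the calibration is good to about 2 mm. A picture is of the moment at which its call begins: read the wrist's pose just before it. get_calibration takes no time and is no camera call.
- ctrl.sign_off(): hands the job in; it is judged then, once.
Trained networks look in the newest picture that a camera, given by its name, has taken for a name from the list of things; names that differ only in an ending like _2 or _b are one class to them, and where a whole thing is asked for, a point or a joint stands for the part that bears it (a point fixed in the world has none). Each returns a list of dicts, best first, with "p" (0 to 1); they miss things now and then, are a little off and sometimes report something else, mostly with a low value. They report only what shows in the picture. A call takes as long as a camera call.
- ctrl.boxes_of(thing, camera): "xy" ([column, row] as shares, 0 to 1, of the picture: columns of its width, rows of its height, amid what is visible of it).
- ctrl.silhouettes(thing, camera): "pixels" (480x640 bool, what is visible of it) and "xy" ([column, row] as shares, 0 to 1, of the picture: columns of its width, rows of its height, amid what is visible of it).
The state is a dict: "time": time; "qpos": joint angles; "dq": joint speeds; "joint_efforts": joint torques, N m; "eef_pos": TCP position; "tcp_rot": TCP orientation; "contact_force": force on the tool from outside, world axes, zero at the start; "wrist_torque": the same for the moment, N m; "opening": opening from 0.0 (shut) to 1.0 (fully open); "finger_force": force on a finger pad.
Only numpy, scipy, OpenCV 4.12 (cv2) and the standard library are available. Lean on these libraries where they do the work, as an engineer would, in place of code of your own. Each camera call takes 0.05 s, during which the arm holds its last target. There are 200 camera calls.

## Working session

There is one attempt and no reset: what is moved stays moved. The work goes in short steps, Python scripts to look and compute and a tool call to move; the robot and the scene stay as the last step left them, time stands still between calls to the robot, and variables do not carry over. Pictures are saved under pics/ and viewed, at most 10 in all, crops included, and the job is handed in when it is done.

Besides the shell and the picture viewer there is one more tool, called as name(argument=value, ...), one argument or row to a line, values as JSON. apply_moves: Moves the arm, as the interface text tells. Shifts and turns lie within -1 to 1; 1 stands for 0.8 m of shift or 45 degrees of turn. Its arguments: {"type":"object","properties":{"series":{"type":"array"},"jaw":{"type":"number"},"squeeze":{"type":"number"}},"required":["series"]}

```bash
mkdir -p pics; ls; cat > h.py <<'E'
import numpy as np, cv2
from scipy.spatial.transform import Rotation as R
from plant import ctrl
def cam(n,st=None):
    c=ctrl.get_calibration(n)
    K=np.array([[c["fx"],0,c["cx"]],[0,c["fy"],c["cy"]],[0,0,1.]]);D=np.array(c["dist_coeffs"],float)
    if "hand_eye" in c:
        T=np.eye(4);T[:3,:3]=R.from_quat(st["tcp_rot"]).as_matrix();T[:3,3]=st["eef_pos"];T=T@np.array(c["hand_eye"])
        return K,D,T[:3,3],T[:3,:3]
    return K,D,np.array(c["xyz"]),R.from_quat(c["orientation"]).as_matrix()
def ray(cm,uv):
    K,D,o,M=cm
    p=cv2.undistortPoints(np.array([[uv]],float),K,D)[0,0]
    d=M@np.array([p[0],-p[1],-1]);return o,d/np.linalg.norm(d)
def proj(cm,P):
    K,D,o,M=cm
    q=(np.atleast_2d(P)-o)@M; q=q*[1,-1,-1]
    return cv2.projectPoints(q,np.zeros(3),np.zeros(3),K,D)[0][:,0]
def onz(cm,uv,z):
    o,d=ray(cm,uv);return o+d*(z-o[2])/d[2]
def snap(n,f):
    st=ctrl.get_state();im=ctrl.read_camera(n);cv2.imwrite("pics/"+f,im[:,:,::-1]);return im,cam(n,st)
E
python3 - <<'E'
from h import *
for n in("scene","top"):
    im,cm=snap(n,n+".png");print(n,cm[2].round(3),cm[0][0,0])
    for t in("power_pack","selector","switch","card_house","glue_bottle","tape_roll","selector_nose","selector_axis","switch_pivot"):
        b=ctrl.boxes_of(t,n)
        if b:
            uv=np.array(b[0]["xy"])*[640,480];print(t,round(b[0]["p"],2),uv.round(1),onz(cm,uv,.08).round(3))
E
```

```text
pics
scene [ 1.142 -0.547  0.926] 594.4196262718716
power_pack 0.74 [333.2 285.3] [ 0.616 -0.036  0.08 ]
selector 0.79 [356. 249.] [0.58  0.063 0.08 ]
switch 0.55 [290.6 268.9] [ 0.528 -0.066  0.08 ]
card_house 0.75 [440.2 258.3] [0.715 0.162 0.08 ]
glue_bottle 0.63 [246.1 337.5] [ 0.595 -0.23   0.08 ]
tape_roll 0.97 [325.7 214.2] [0.463 0.092 0.08 ]
selector_nose 0.6 [356.7 246.6] [0.576 0.068 0.08 ]
selector_axis 0.93 [326.1 266.3] [ 0.572 -0.012  0.08 ]
switch_pivot 0.75 [332.4 261.4] [0.571 0.006 0.08 ]
top [0.329 0.032 0.976] 445.9726575210357
power_pack 0.72 [329.1 217.5] [ 0.579 -0.008  0.08 ]
selector 0.69 [356.5 241.8] [ 0.525 -0.062  0.08 ]
switch 0.5 [361.3 242.7] [ 0.523 -0.072  0.08 ]
card_house 0.67 [231.  183.7] [0.661 0.197 0.08 ]
glue_bottle 0.93 [424.5 223.8] [ 0.558 -0.206  0.08 ]
tape_roll 0.63 [267.1 279. ] [0.455 0.123 0.08 ]
selector_nose 0.64 [298.8 215.7] [0.585 0.055 0.08 ]
selector_axis 0.93 [321.1 227.2] [0.559 0.009 0.08 ]
switch_pivot 0.98 [321.3 227.2] [0.559 0.009 0.08 ]
```

```bash
python3 -c "
import cv2
a=cv2.imread('pics/top.png')[130:310,200:460];b=cv2.imread('pics/scene.png')[180:380,210:480]
a=cv2.resize(a,(780,540),interpolation=3);cv2.imwrite('pics/topc.png',a)
cv2.imwrite('pics/scenec.png',cv2.resize(b,(783,580),interpolation=3))"
```

```text
(no output)
```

View pics/topc.png

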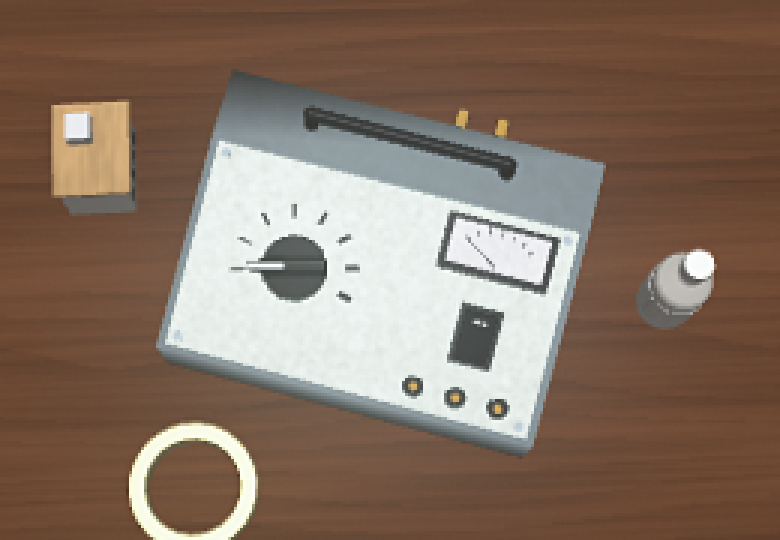

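View pics/scenec.png

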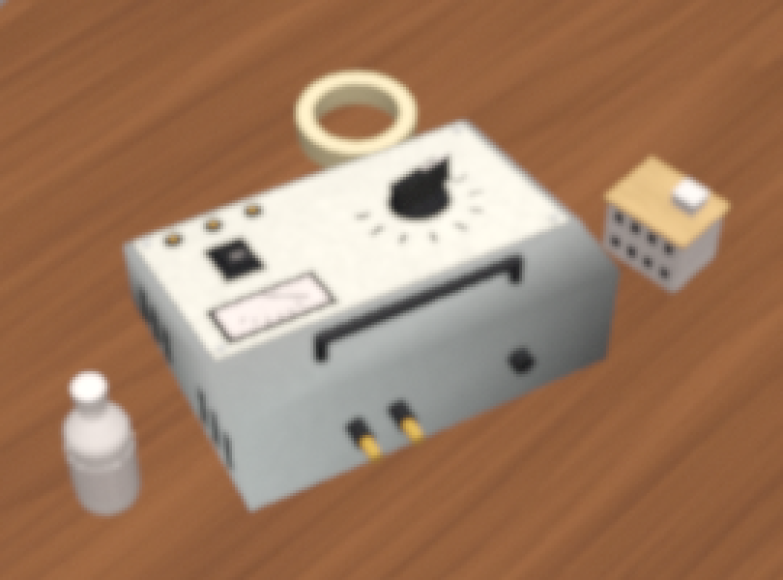

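The top picture shows the selector's white line pointing left at the 2 V mark (crop 235,268). The switch is at crop (475,337), and the pack is yawed about -14°. The scene picture agrees. Next I'll fit the pack pose from the face corners.

```bash
cat >> h.py <<'E'
C=np.array([[-.1,.135,.063],[-.1,-.135,.063],[.05,-.135,.095],[.05,.135,.095]])
SL=np.arctan2(.032,.15)
def packT(p):
    T=np.eye(4);T[:3,:3]=R.from_euler('z',p[2]).as_matrix();T[:2,3]=p[:2];return T
def face(cm,uv,p,h=0):
    T=packT(p);n=T[:3,:3]@[-np.sin(SL),0,np.cos(SL)];P0=(T@[-.1,0,.063,1])[:3]+n*h
    o,d=ray(cm,uv);return o+d*((P0-o)@n)/(d@n)
def inpack(p,P): return np.linalg.inv(packT(p))[:3]@np.append(P,1)
E
python3 - <<'E'
from h import *
from scipy.optimize import least_squares
ct=cam("top");cs=cam("scene")
ut=np.array([[160,350],[527,440],[580,232],[218,142]])/3+[200,130]
us=np.array([[465,122],[125,243],[225,360],[575,222]])/2.9+[210,180]
for sel in("ts","t","s"):
    def f(p):
        P=C@packT(p)[:3,:3].T+packT(p)[:3,3]
        return np.concatenate([(proj(c,P)-u).ravel() for k,c,u in(("t",ct,ut),("s",cs,us)) if k in sel])
    r=least_squares(f,[.58,0,-.24]);print(sel,r.x.round(4),np.abs(r.fun).round(1).tolist())
    p=r.x
    print(" sw",inpack(p,face(ct,np.array([475,337])/3+[200,130],p,.002)).round(4)," sel",inpack(p,face(ct,np.array([294,268])/3+[200,130],p,.006)).round(4))
    for uv in ([294,268],[475,337]): print(face(ct,np.array(uv)/3+[200,130],p).round(4))
st=ctrl.get_state();print(st["time"],st["eef_pos"],st["opening"],R.from_quat(st["tcp_rot"]).as_matrix().round(3).tolist());print(np.array(ctrl.get_calibration("wrist")["hand_eye"]).round(3).tolist(),ctrl.get_calibration("wrist")["fx"])
E
```

```text
ts [ 5.866e-01 -4.000e-04 -2.887e-01] [2.5, 1.3, 1.0, 0.7, 1.4, 2.0, 3.8, 2.9, 0.9, 1.9, 0.6, 0.1, 5.0, 1.6, 1.0, 2.2]
 sw [-0.0409 -0.0808  0.0777]  sel [-0.0264  0.0516  0.0848]
[0.5776 0.0567 0.079 ]
[ 0.5248 -0.0665  0.0757]
t [ 0.5838 -0.0024 -0.2903] [1.6, 0.1, 1.9, 2.1, 2.4, 0.7, 2.8, 1.7]
 sw [-0.0388 -0.0782  0.0781]  sel [-0.0244  0.0542  0.0853]
[0.5775 0.0567 0.0794]
[ 0.5247 -0.0664  0.0762]
s [ 0.5892  0.0011 -0.2865] [0.3, 1.7, 0.7, 0.6, 3.2, 2.0, 2.5, 2.0]
 sw [-0.0431 -0.0829  0.0772]  sel [-0.0283  0.0495  0.0844]
[0.5777 0.0567 0.0786]
[ 0.5249 -0.0665  0.0752]
1.0 [0.19994638 0.6446869  0.25032355] 0.9985419087965635 [[-0.955, 0.296, -0.0], [0.296, 0.955, -0.0], [0.0, -0.0, -1.0]]
[[-0.001, 0.956, 0.295, 0.074], [1.0, 0.001, -0.001, -0.001], [-0.001, 0.295, -0.956, -0.124], [0.0, 0.0, 0.0, 1.0]] 425.6811618518155
```

apply_moves(
  series=[
    [0.1,-0.2,0,0,0,0.1],
    [0.2,-0.4,0,0,0,0.2],
    [0.3,-0.6,0,0,0,0.3],
    [0.3875,-0.806,0,0,0,0.35],
    [0.3875,-0.806,0,0,0,0.35],
    [0.3875,-0.806,0,0,0,0.35],
    [0.3875,-0.806,0,0,0,0.35],
    [0.3875,-0.806,0,0,0,0.35],
    [0.3875,-0.806,0,0,0,0.35],
    [0.3875,-0.806,0,0,0,0.35],
    [0.3875,-0.806,0,0,0,0.35],
    [0.3875,-0.806,0,0,0,0.35],
    [0.3875,-0.806,0,0,0,0.35],
    [0.3875,-0.806,0,0,0,0.35],
    [0.3875,-0.806,0,0,0,0.35],
    [0.3875,-0.806,0,0,0,0.35],
    [0.3875,-0.806,0,0,0,0.35],
  ],
  jaw=0,
)

```text
time: 3.12
eef_pos: [0.5098, 0.0005, 0.2504]
tcp_rot: [0.012, 1.0, -0.0, 0.0]
contact_force: [1.0, 0.1, -0.3]
opening: 0.001
finger_force: 0.0
```

```bash
python3 - <<'E'
from h import *
im,cm=snap("wrist","w1.png")
st=ctrl.get_state();print(st["time"],st["eef_pos"],st["opening"],st["qpos"].round(3) if hasattr(st["qpos"],"round") else st["qpos"])
for t in("selector","switch","selector_nose","selector_axis","switch_pivot","switch_press"):
    b=ctrl.boxes_of(t,"wrist");print(t,[(round(x["p"],2),(np.array(x["xy"])*[640,480]).round(1)) for x in b[:2]])
E
```

```text
3.175 [5.09844981e-01 3.90742560e-04 2.50422223e-01] -0.0033180736868355393 [-0.198 -0.083  1.976  0.     1.248 -1.744]
selector [(0.73, array([227.8, 247.1])), (0.59, array([398.3, 307.5]))]
switch [(0.65, array([226.9, 247.1]))]
selector_nose [(0.58, array([399.7, 309.6]))]
selector_axis [(0.88, array([299., 270.]))]
switch_pivot [(0.92, array([299.3, 276.7]))]
switch_press [(0.73, array([299.8, 274.5]))]
```

View pics/w1.png

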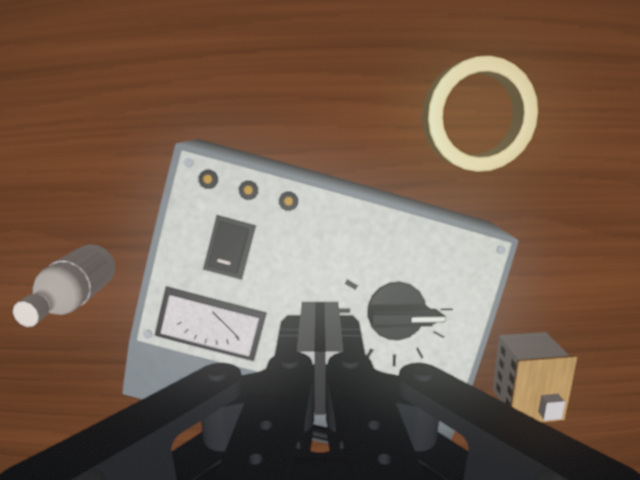

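The wrist view shows the selector at about (398,311) with its nose at (443,317) beside the 2 V mark at (446,309). The switch is at (230,247), with its white stroke on the far half at (223,261). The shut fingertips are at (320,310). I'll rectify the face and fit the marks.

```bash
cat > rect.py <<'E'
from h import *
from scipy.optimize import least_squares
im=cv2.imread("pics/w1.png");import json
from plant import ctrl
st=ctrl.get_state();cm=cam("wrist",st)
p=np.array([.5866,-.0004,-.2887])
# face corner refinement using wrist picture screws: symmetric
def rect(im,cm,p,s=2000,h=0):
    T=packT(p);xs=np.arange(-.1,.05,1/s);ys=np.arange(-.135,.135,1/s)
    X,Y=np.meshgrid(xs,ys,indexing="ij")
    P=np.stack([X,Y,.063+(X+.1)*np.tan(SL)+h],-1).reshape(-1,3)@T[:3,:3].T+T[:3,3]
    uv=proj(cm,P).astype(np.float32).reshape(*X.shape,2)
    return cv2.remap(im,uv[...,0],uv[...,1],cv2.INTER_CUBIC)[::-1,::-1]
a=rect(im,cm,p);b=rect(cv2.imread("pics/top.png"),cam("top"),p)
cv2.imwrite("pics/rect.png",np.vstack([a,b]))
E
python3 rect.py
```

```text
(no output)
```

View pics/rect.png

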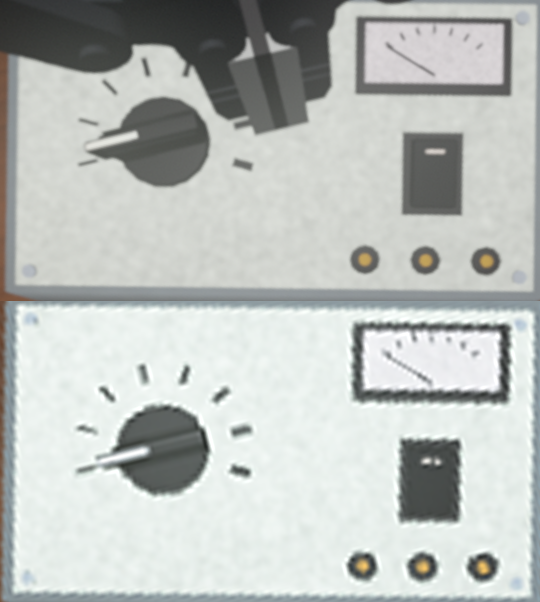

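```bash
cat >> rect.py <<'E'
T=np.eye(4);T[:3,:3]=R.from_quat(st["tcp_rot"]).as_matrix();T[:3,3]=st["eef_pos"]
for v in([.011,0,.019],[.011,.0067,.019],[.011,-.0067,.019],[0,0,.019]): print(v,proj(cm,(T@np.append(v,1))[:3]).round(1))
c=rect(cv2.imread("pics/scene.png"),cam("scene"),p)
cv2.imwrite("pics/rect2.png",np.vstack([c,cv2.resize(im[270:380,270:450],None,fx=3,fy=3,interpolation=2)[:300,:540]]))
E
python3 rect.py
```

```text
[0.011, 0, 0.019] [[322.  294.7]]
[0.011, 0.0067, 0.019] [[340.3 294.6]]
[0.011, -0.0067, 0.019] [[303.6 294.7]]
[0, 0, 0.019] [[322.  321.7]]
```

View pics/rect2.png

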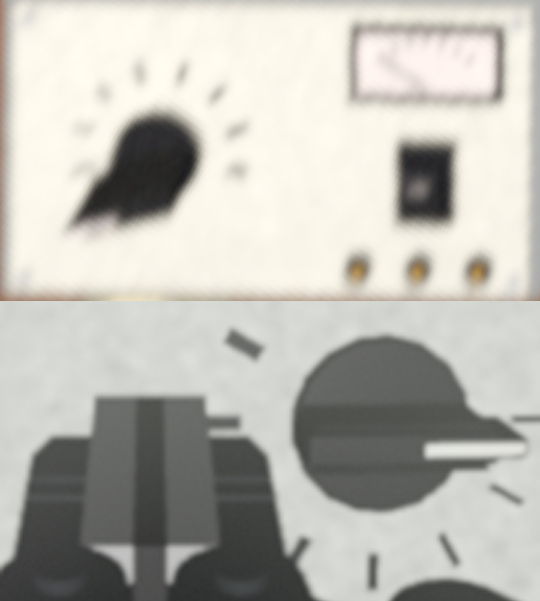

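The three cameras agree to about 1 mm on the selector axis, once the wrist camera is corrected by where the fingertips appear. In pack coordinates that is (-24.5, 53.5) mm, and the switch is at (-40, -79.5) mm. The knob stands at 2 V. Next is a planner that prints round move rows.

```bash
cat > plan.py <<'E'
from h import *
import json,os
p=[.5866,-.0004,-.2895];T=packT(p)
F=T[:3,:3]@R.from_euler('y',-SL).as_matrix()
def pt(x,y): return (T@[x,y,.063+(x+.1)*np.tan(SL),1])[:3]
A=pt(-.0245,.0535);S=pt(-.040,-.0795)
def knob(phi,gap,h,r=.015):
    a=np.radians(phi);c,s=np.cos(a),np.sin(a);d=.017+gap
    M=np.array([[-s,c,0],[c,s,0],[0,0,-1]]).T   # columns: tool x (ccw), tool y, tool z
    M=np.column_stack([[-s,c,0],np.cross([0,0,-1],[-s,c,0]),[0,0,-1]])
    return A+F@[r*c-d*s,r*s+d*c,h+.019],F@M
def rows(wps,cur=None,f="cmd.json"):
    c=json.load(open(f)) if os.path.exists(f) else {"p":[.51,.0002,.25],"q":R.from_matrix(np.column_stack([[np.cos(t:=np.radians(178.5)),np.sin(t),0],[np.sin(t),-np.cos(t),0],[0,0,-1]])).as_quat().tolist()}
    P0=np.array(c["p"]);R0=R.from_quat(c["q"]);out=[]
    for P,M in wps:
        rv=(R.from_matrix(M)*R0.inv()).as_rotvec()/np.radians(45)
        out.append(np.concatenate([(P-P0)/.8,rv]).round(3).tolist())
    l=np.array(out[-1]);json.dump({"p":(P0+l[:3]*.8).tolist(),"q":(R.from_rotvec(l[3:]*np.radians(45))*R0).as_quat().tolist()},open(f,"w"))
    print(json.dumps(out));print("final TCP",(P0+l[:3]*.8).round(4))
E
python3 - <<'E'
from plan import *
print(A,S,F[:,2])
rows([knob(105,.012,.06)]*5+[knob(105,.012,.035)]*2+[knob(105,.012,.011)]*3)
E
```

```text
[0.57839233 0.05786778 0.07910667] [ 0.52556942 -0.06517282  0.0758    ] [-0.19995634  0.05956066  0.97799284]
[[0.031, 0.097, -0.125, -0.076, -0.257, -0.002], [0.031, 0.097, -0.125, -0.076, -0.257, -0.002], [0.031, 0.097, -0.125, -0.076, -0.257, -0.002], [0.031, 0.097, -0.125, -0.076, -0.257, -0.002], [0.031, 0.097, -0.125, -0.076, -0.257, -0.002], [0.037, 0.096, -0.156, -0.076, -0.257, -0.002], [0.037, 0.096, -0.156, -0.076, -0.257, -0.002], [0.043, 0.094, -0.185, -0.076, -0.257, -0.002], [0.043, 0.094, -0.185, -0.076, -0.257, -0.002], [0.043, 0.094, -0.185, -0.076, -0.257, -0.002]]
final TCP [0.5444 0.0754 0.102 ]
```

apply_moves(
  series=[
    [0.031,0.097,-0.125,-0.076,-0.257,-0.002],
    [0.031,0.097,-0.125,-0.076,-0.257,-0.002],
    [0.031,0.097,-0.125,-0.076,-0.257,-0.002],
    [0.031,0.097,-0.125,-0.076,-0.257,-0.002],
    [0.031,0.097,-0.125,-0.076,-0.257,-0.002],
    [0.037,0.096,-0.156,-0.076,-0.257,-0.002],
    [0.037,0.096,-0.156,-0.076,-0.257,-0.002],
    [0.043,0.094,-0.185,-0.076,-0.257,-0.002],
    [0.043,0.094,-0.185,-0.076,-0.257,-0.002],
    [0.043,0.094,-0.185,-0.076,-0.257,-0.002],
  ],
)

```text
time: 4.72
eef_pos: [0.5451, 0.0748, 0.1038]
tcp_rot: [0.014, 0.994, -0.029, 0.102]
contact_force: [-0.3, 0.8, 0.7]
opening: -0.001
finger_force: 0.0
```

```bash
python3 - <<'E'
from plan import *
st=ctrl.get_state();print(st["time"],np.round(st["eef_pos"],4),np.round(st["contact_force"],2),np.round(st["wrist_torque"],2),np.round(st["joint_efforts"],2))
im,cm=snap("wrist","w2.png")
rows([knob(105,g,.011) for g in(.008,.004,.001)]+[knob(a,0,.011) for a in (103,99,95,91,87,83,83,83)])
E
```

```text
4.725 [0.5451 0.0748 0.1038] [-0.27  0.83  0.69] [-0.02  0.07 -0.03] [ -0.06 -28.36 -24.46  -0.1   -0.42  -0.  ]
[[0.005, -0.0, 0.001, -0.0, 0.0, 0.0], [0.01, -0.0, 0.002, -0.0, 0.0, 0.0], [0.014, -0.0, 0.003, -0.0, 0.0, 0.0], [0.015, 0.0, 0.003, 0.009, -0.002, -0.043], [0.017, 0.002, 0.003, 0.026, -0.007, -0.13], [0.018, 0.003, 0.003, 0.044, -0.013, -0.217], [0.02, 0.004, 0.004, 0.062, -0.018, -0.304], [0.022, 0.005, 0.004, 0.08, -0.023, -0.391], [0.023, 0.006, 0.004, 0.098, -0.029, -0.478], [0.023, 0.006, 0.004, 0.098, -0.029, -0.478], [0.023, 0.006, 0.004, 0.098, -0.029, -0.478]]
final TCP [0.5628 0.0802 0.1052]
```

View pics/w2.png

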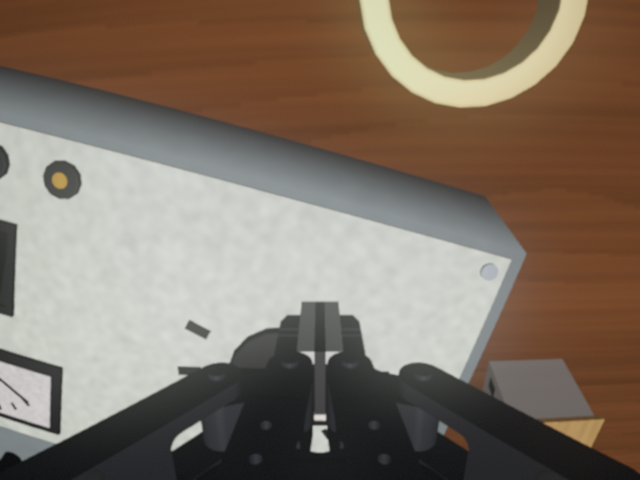

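The fingertips (320,310) stand free on the front side of the skirt (270,350), ready to push. Next is the first click.

apply_moves(
  series=[
    [0.005,0.0,0.001,0.0,0.0,0.0],
    [0.01,0.0,0.002,0.0,0.0,0.0],
    [0.014,0.0,0.003,0.0,0.0,0.0],
    [0.015,0.0,0.003,0.009,-0.002,-0.043],
    [0.017,0.002,0.003,0.026,-0.007,-0.13],
    [0.018,0.003,0.003,0.044,-0.013,-0.217],
    [0.02,0.004,0.004,0.062,-0.018,-0.304],
    [0.022,0.005,0.004,0.08,-0.023,-0.391],
    [0.023,0.006,0.004,0.098,-0.029,-0.478],
    [0.023,0.006,0.004,0.098,-0.029,-0.478],
    [0.023,0.006,0.004,0.098,-0.029,-0.478],
  ],
)

```text
time: 6.15
eef_pos: [0.5626, 0.0799, 0.1053]
tcp_rot: [0.203, 0.974, -0.009, 0.104]
contact_force: [-0.7, 0.1, -0.3]
opening: 0.003
finger_force: 0.3
```

```bash
python3 - <<'E'
from plan import *
st=ctrl.get_state();print(st["time"],np.round(st["eef_pos"],4),np.round(st["contact_force"],2),np.round(st["wrist_torque"],2))
t=ctrl.read_camera("top")[:,:,::-1][170:250,250:370];w=ctrl.read_camera("scene")[:,:,::-1][190:290,290:440]
cv2.imwrite("pics/c1.png",np.hstack([cv2.resize(t,(400,267),interpolation=2),cv2.resize(w,(400,267),interpolation=2)]))
rows([knob(a,0,.011) for a in (79,75,71,67,63,59,55,53,53)])
E
```

```text
6.15 [0.5626 0.0799 0.1053] [-0.71  0.1  -0.27] [0.1  0.15 0.  ]
[[0.002, 0.001, 0.0, 0.018, -0.005, -0.087], [0.004, 0.001, 0.001, 0.035, -0.01, -0.174], [0.006, 0.002, 0.001, 0.053, -0.015, -0.261], [0.008, 0.002, 0.002, 0.071, -0.021, -0.348], [0.01, 0.002, 0.002, 0.089, -0.026, -0.435], [0.012, 0.003, 0.002, 0.106, -0.031, -0.522], [0.014, 0.003, 0.003, 0.124, -0.037, -0.609], [0.015, 0.003, 0.003, 0.133, -0.039, -0.652], [0.015, 0.003, 0.003, 0.133, -0.039, -0.652]]
final TCP [0.5748 0.0826 0.1076]
```

View pics/c1.png

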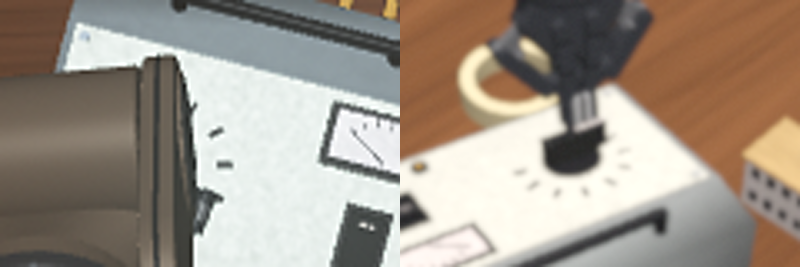

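The scene half shows the bar's nose at (605,130) pointing at the second mark, 4 V, with the finger off load. So far one click per 30°. I'll continue.

apply_moves(
  series=[
    [0.002,0.001,0.0,0.018,-0.005,-0.087],
    [0.004,0.001,0.001,0.035,-0.01,-0.174],
    [0.006,0.002,0.001,0.053,-0.015,-0.261],
    [0.008,0.002,0.002,0.071,-0.021,-0.348],
    [0.01,0.002,0.002,0.089,-0.026,-0.435],
    [0.012,0.003,0.002,0.106,-0.031,-0.522],
    [0.014,0.003,0.003,0.124,-0.037,-0.609],
    [0.015,0.003,0.003,0.133,-0.039,-0.652],
    [0.015,0.003,0.003,0.133,-0.039,-0.652],
  ],
)

```text
time: 7.38
eef_pos: [0.5751, 0.0821, 0.1082]
tcp_rot: [0.448, 0.888, 0.019, 0.104]
contact_force: [0.3, 0.7, 0.5]
opening: 0.001
finger_force: 0.0
```

```bash
python3 - <<'E'
from plan import *
rows([knob(a,0,.011) for a in (49,45,41,37,33,29,25,23,23)])
rows([knob(a,0,.011) for a in (19,15,11,7,3,-1,-5,-7,-7)])
E
```

```text
[[0.002, -0.001, 0.0, 0.018, -0.006, -0.087], [0.003, -0.001, 0.001, 0.036, -0.011, -0.174], [0.005, -0.002, 0.001, 0.053, -0.016, -0.261], [0.007, -0.002, 0.002, 0.071, -0.021, -0.348], [0.009, -0.003, 0.002, 0.089, -0.027, -0.435], [0.011, -0.004, 0.002, 0.107, -0.032, -0.522], [0.012, -0.005, 0.003, 0.124, -0.037, -0.609], [0.013, -0.005, 0.003, 0.133, -0.04, -0.652], [0.013, -0.005, 0.003, 0.133, -0.04, -0.652]]
final TCP [0.5852 0.0786 0.11  ]
[[0.002, -0.002, 0.0, 0.018, -0.005, -0.087], [0.003, -0.003, 0.001, 0.036, -0.011, -0.174], [0.004, -0.004, 0.001, 0.054, -0.016, -0.261], [0.006, -0.006, 0.001, 0.071, -0.021, -0.348], [0.007, -0.007, 0.002, 0.089, -0.027, -0.435], [0.008, -0.009, 0.002, 0.107, -0.032, -0.522], [0.009, -0.011, 0.002, 0.125, -0.037, -0.609], [0.009, -0.012, 0.002, 0.134, -0.04, -0.652], [0.009, -0.012, 0.002, 0.134, -0.04, -0.652]]
final TCP [0.5924 0.069  0.1116]
```

apply_moves(
  series=[
    [0.002,-0.001,0.0,0.018,-0.006,-0.087],
    [0.003,-0.001,0.001,0.036,-0.011,-0.174],
    [0.005,-0.002,0.001,0.053,-0.016,-0.261],
    [0.007,-0.002,0.002,0.071,-0.021,-0.348],
    [0.009,-0.003,0.002,0.089,-0.027,-0.435],
    [0.011,-0.004,0.002,0.107,-0.032,-0.522],
    [0.012,-0.005,0.003,0.124,-0.037,-0.609],
    [0.013,-0.005,0.003,0.133,-0.04,-0.652],
    [0.013,-0.005,0.003,0.133,-0.04,-0.652],
  ],
)

```text
time: 8.5
eef_pos: [0.5853, 0.0782, 0.1104]
tcp_rot: [0.662, 0.742, 0.045, 0.095]
contact_force: [-0.1, -0.4, -0.5]
opening: -0.002
finger_force: 0.0
```

apply_moves(
  series=[
    [0.002,-0.002,0.0,0.018,-0.005,-0.087],
    [0.003,-0.003,0.001,0.036,-0.011,-0.174],
    [0.004,-0.004,0.001,0.054,-0.016,-0.261],
    [0.006,-0.006,0.001,0.071,-0.021,-0.348],
    [0.007,-0.007,0.002,0.089,-0.027,-0.435],
    [0.008,-0.009,0.002,0.107,-0.032,-0.522],
    [0.009,-0.011,0.002,0.125,-0.037,-0.609],
    [0.009,-0.012,0.002,0.134,-0.04,-0.652],
    [0.009,-0.012,0.002,0.134,-0.04,-0.652],
  ],
)

```text
time: 9.62
eef_pos: [0.5923, 0.0686, 0.1119]
tcp_rot: [0.832, 0.545, 0.068, 0.08]
contact_force: [-0.7, -0.2, 0.2]
opening: -0.001
finger_force: 0.0
```

```bash
python3 - <<'E'
from plan import *
t=ctrl.read_camera("top")[:,:,::-1][170:250,250:370];w=ctrl.read_camera("scene")[:,:,::-1][190:290,290:440]
cv2.imwrite("pics/c2.png",np.hstack([cv2.resize(t,(400,267),interpolation=2),cv2.resize(w,(400,267),interpolation=2)]))
rows([knob(a,0,.011) for a in (-11,-15,-19,-23,-27,-30,-33,-36,-36)])
E
```

```text
[[0.001, -0.001, 0.001, 0.017, -0.005, -0.087], [0.002, -0.003, 0.001, 0.035, -0.01, -0.174], [0.002, -0.005, 0.001, 0.053, -0.016, -0.261], [0.002, -0.007, 0.001, 0.071, -0.021, -0.348], [0.003, -0.009, 0.002, 0.089, -0.026, -0.435], [0.003, -0.011, 0.002, 0.102, -0.03, -0.5], [0.003, -0.012, 0.002, 0.115, -0.034, -0.565], [0.003, -0.013, 0.002, 0.129, -0.038, -0.63], [0.003, -0.013, 0.002, 0.129, -0.038, -0.63]]
final TCP [0.5948 0.0586 0.1132]
```

View pics/c2.png

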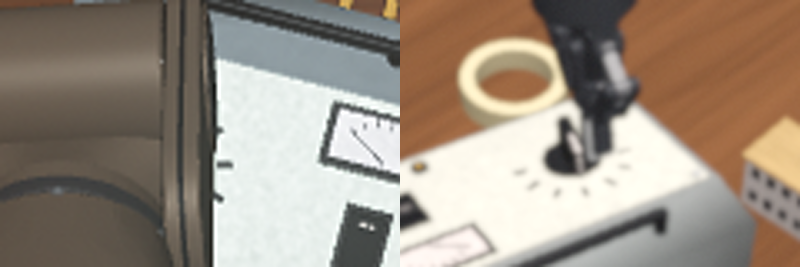

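The scene half shows the nose's white line at (578,155) aimed at the mark at (585,190), the fifth one, 10 V. Next is the last click.

apply_moves(
  series=[
    [0.001,-0.001,0.001,0.017,-0.005,-0.087],
    [0.002,-0.003,0.001,0.035,-0.01,-0.174],
    [0.002,-0.005,0.001,0.053,-0.016,-0.261],
    [0.002,-0.007,0.001,0.071,-0.021,-0.348],
    [0.003,-0.009,0.002,0.089,-0.026,-0.435],
    [0.003,-0.011,0.002,0.102,-0.03,-0.5],
    [0.003,-0.012,0.002,0.115,-0.034,-0.565],
    [0.003,-0.013,0.002,0.129,-0.038,-0.63],
    [0.003,-0.013,0.002,0.129,-0.038,-0.63],
  ],
)

```text
time: 10.85
eef_pos: [0.5947, 0.0583, 0.1135]
tcp_rot: [0.942, 0.32, 0.086, 0.061]
contact_force: [0.5, -0.1, 1.1]
opening: -0.0
finger_force: 0.0
```

```bash
python3 - <<'E'
from plan import *
# back off, lift, then swing up-left so the cameras see the knob
a=knob(-36,.008,.011);b=knob(-36,.008,.07);q=knob(-36,.008,.12)
rows([a,a,a,b,b,b,q,q,q])
E
```

```text
[[0.007, 0.006, 0.001, -0.0, 0.0, -0.0], [0.007, 0.006, 0.001, -0.0, 0.0, -0.0], [0.007, 0.006, 0.001, -0.0, 0.0, -0.0], [-0.007, 0.01, 0.073, -0.0, 0.0, -0.0], [-0.007, 0.01, 0.073, -0.0, 0.0, -0.0], [-0.007, 0.01, 0.073, -0.0, 0.0, -0.0], [-0.02, 0.014, 0.134, -0.0, 0.0, -0.0], [-0.02, 0.014, 0.134, -0.0, 0.0, -0.0], [-0.02, 0.014, 0.134, -0.0, 0.0, -0.0]]
final TCP [0.5788 0.0698 0.2204]
```

apply_moves(
  series=[
    [0.007,0.006,0.001,0,0,0],
    [0.007,0.006,0.001,0,0,0],
    [0.007,0.006,0.001,0,0,0],
    [-0.007,0.01,0.073,0,0,0],
    [-0.007,0.01,0.073,0,0,0],
    [-0.007,0.01,0.073,0,0,0],
    [-0.02,0.014,0.134,0,0,0],
    [-0.02,0.014,0.134,0,0,0],
    [-0.02,0.014,0.134,0,0,0],
  ],
)

```text
time: 11.98
eef_pos: [0.5781, 0.0695, 0.2193]
tcp_rot: [0.942, 0.319, 0.085, 0.06]
contact_force: [-0.2, -0.7, -0.1]
opening: 0.002
finger_force: 0.0
```

```bash
cat >> plan.py <<'E'
def sw(h,r=.014):
    c,s=np.cos(p[2]),np.sin(p[2])
    return S+F@[r,0,h]+[0,0,.019],np.column_stack([[c,s,0],[s,-c,0],[0,0,-1]])
E
python3 - <<'E'
from plan import *
rows([sw(.10)]*9+[sw(.03)]*3)
E
```

```text
[[-0.075, -0.166, -0.031, 0.191, 0.201, -1.196], [-0.075, -0.166, -0.031, 0.191, 0.201, -1.196], [-0.075, -0.166, -0.031, 0.191, 0.201, -1.196], [-0.075, -0.166, -0.031, 0.191, 0.201, -1.196], [-0.075, -0.166, -0.031, 0.191, 0.201, -1.196], [-0.075, -0.166, -0.031, 0.191, 0.201, -1.196], [-0.075, -0.166, -0.031, 0.191, 0.201, -1.196], [-0.075, -0.166, -0.031, 0.191, 0.201, -1.196], [-0.075, -0.166, -0.031, 0.191, 0.201, -1.196], [-0.058, -0.171, -0.117, 0.191, 0.201, -1.196], [-0.058, -0.171, -0.117, 0.191, 0.201, -1.196], [-0.058, -0.171, -0.117, 0.191, 0.201, -1.196]]
final TCP [ 0.5324 -0.067   0.1268]
```

apply_moves(
  series=[
    [-0.075,-0.166,-0.031,0.0955,0.1005,-0.598],
    [-0.075,-0.166,-0.031,0.0955,0.1005,-0.598],
    [-0.075,-0.166,-0.031,0.0955,0.1005,-0.598],
    [-0.075,-0.166,-0.031,0.0955,0.1005,-0.598],
  ],
)

```text
time: 12.48
eef_pos: [0.5173, -0.0644, 0.1933]
tcp_rot: [0.995, 0.089, 0.042, 0.03]
contact_force: [0.6, 0.1, 1.1]
opening: -0.001
finger_force: 0.0
```

apply_moves(
  series=[
    [0,0,0,0.0955,0.1005,-0.598],
    [0,0,0,0.0955,0.1005,-0.598],
    [0,0,0,0.0955,0.1005,-0.598],
    [0.017,-0.005,-0.086,0.0955,0.1005,-0.598],
    [0.017,-0.005,-0.086,0.0955,0.1005,-0.598],
    [0.017,-0.005,-0.086,0.0955,0.1005,-0.598],
    [0.017,-0.005,-0.086,0.0955,0.1005,-0.598],
  ],
)

```text
time: 13.35
eef_pos: [0.5335, -0.0673, 0.1292]
tcp_rot: [0.99, -0.144, 0.002, 0.0]
contact_force: [-0.1, 0.9, 0.5]
opening: 0.001
finger_force: 0.0
```

```bash
python3 - <<'E'
from plan import *
st=ctrl.get_state();print(st["time"],np.round(st["eef_pos"],4),np.round(st["contact_force"],2),R.from_quat(st["tcp_rot"]).as_matrix().round(3).tolist(),np.round(st["qpos"],2))
a=ctrl.read_camera("scene")[:,:,::-1][190:310,230:430];b,_=snap("wrist","w3.png");b=b[:,:,::-1];t=ctrl.read_camera("top")[:,:,::-1][150:270,240:400]
cv2.imwrite("pics/c3.png",np.hstack([np.vstack([cv2.resize(a,(400,260),interpolation=2),cv2.resize(t,(400,290),interpolation=2)]),cv2.resize(b,(400,300))[:,:].copy() if 0 else np.vstack([cv2.resize(b,(400,300)),np.zeros((250,400,3),np.uint8)])]))
E
```

```text
13.35 [ 0.5335 -0.0673  0.1292] [-0.12  0.86  0.48] [[0.959, -0.285, 0.003], [-0.285, -0.959, -0.001], [0.004, 0.0, -1.0]] [-0.31  0.12  2.01 -0.    1.01  1.55]
```

View pics/c3.png

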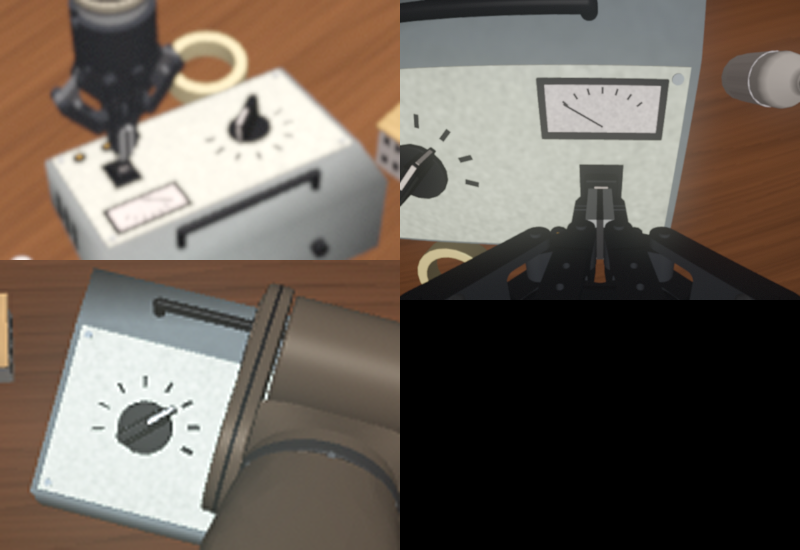

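Top view: the selector's white line (165,415) points at the sixth mark (187,405), so 12 V is set. In the wrist view the fingertips are centred over the rocker. I'll press now.

```bash
python3 - <<'E'
from plan import *
rows([sw(h) for h in(.018,.012,.009,.006,.006,.006)])
E
```

```text
[[0.003, -0.001, -0.014, 0.0, 0.0, 0.0], [0.005, -0.002, -0.022, 0.0, 0.0, 0.0], [0.006, -0.002, -0.025, 0.0, 0.0, 0.0], [0.006, -0.002, -0.029, 0.0, 0.0, 0.0], [0.006, -0.002, -0.029, 0.0, 0.0, 0.0], [0.006, -0.002, -0.029, 0.0, 0.0, 0.0]]
final TCP [ 0.5372 -0.0686  0.1036]
```

apply_moves(
  series=[
    [0.003,-0.001,-0.014,0,0,0],
    [0.005,-0.002,-0.022,0,0,0],
    [0.006,-0.002,-0.025,0,0,0],
    [0.006,-0.002,-0.029,0,0,0],
    [0.006,-0.002,-0.029,0,0,0],
    [0.006,-0.002,-0.029,0,0,0],
  ],
)

```text
time: 14.25
eef_pos: [0.5371, -0.0689, 0.1056]
tcp_rot: [0.99, -0.144, -0.001, 0.0]
contact_force: [-5.1, 0.8, 10.3]
opening: 0.003
finger_force: 5.3
```

apply_moves(
  series=[
    [0,0,-0.002,0,0,0],
    [0,0,-0.002,0,0,0],
    [0,0,-0.002,0,0,0],
  ],
)

```text
time: 14.62
eef_pos: [0.5372, -0.0689, 0.1056]
tcp_rot: [0.99, -0.144, -0.001, 0.0]
contact_force: [-8.5, 1.6, 18.1]
opening: -0.002
finger_force: 9.0
```

No further travel at 18 N, so it has bottomed out. I'll lift clear and check.

apply_moves(
  series=[
    [0,0,0.02,0,0,0],
    [0,0,0.08,0,0,0],
    [0,0,0.16,0,0,0],
    [-0.03,-0.02,0.2,0,0,0],
    [-0.06,-0.04,0.2,0,0,0],
    [-0.06,-0.04,0.2,0,0,0],
    [-0.06,-0.04,0.2,0,0,0],
  ],
)

```text
time: 15.5
eef_pos: [0.4892, -0.1006, 0.2617]
tcp_rot: [0.99, -0.144, -0.0, -0.0]
contact_force: [-0.1, -0.1, 0.1]
opening: -0.002
finger_force: 0.0
```

```bash
python3 - <<'E'
from plan import *
b,_=snap("wrist","w4.png");t=ctrl.read_camera("top")[:,:,::-1][150:270,240:400];s=ctrl.read_camera("scene")[:,:,::-1][230:310,250:350]
cv2.imwrite("pics/c4.png",np.hstack([np.vstack([cv2.resize(s,(400,300),interpolation=2),cv2.resize(t,(400,300),interpolation=2)]),np.vstack([cv2.resize(b[:,:,::-1],(400,300)),cv2.resize(b[120:320,240:500,::-1],(400,300),interpolation=2)])]))
E
```

```text
(no output)
```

View pics/c4.png

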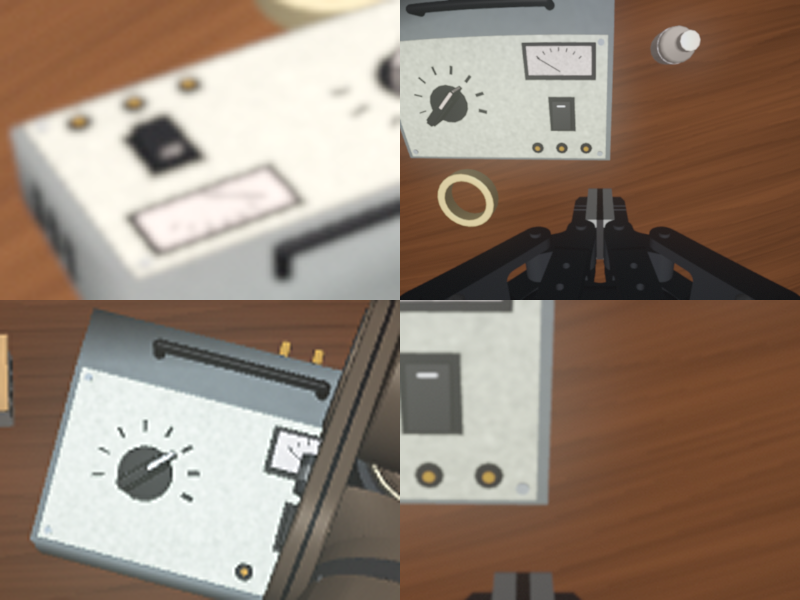

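The scene view shows the rocker's near half (150,125) now raised and the stroke half (180,150) down, so the pack is on. The top view still has the selector line (160,460) at the sixth mark (186,450). The hand is clear, so I'll hand in.

```bash
python3 -c "
from plant import ctrl
print(ctrl.sign_off())"
```

```text
the job is handed in; nothing more can be done
None
```

The job is handed in: the selector was pushed click by click from 2 V to 12 V, the pack was then switched on, and the hand is clear, with nothing but the selector and switch touched; the final pictures show 12 V and the rocker's far half down.

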